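# Set out a tumbler and hold the garnish caddy open

## Task

I am about to garnish a drink from across the counter. Stand the red tumbler upright on the grate of the drip tray with its whole foot on the grate (set it down, don't drop it) and let go of it; then lift the garnish caddy's lid, which has a black grip on its free edge, and keep it raised 60 degrees from shut, so that I can reach in while it still shields the fruit. The lid has no stay and falls shut on its own, so never let it drop, finish while you are still holding it at that angle with the gripper's fingers, and leave the other things on the counter where they stand.

Things in the scene. Friction and masses are not known exactly. Their poses are not given: they have to be found in the camera images.
- tumbler_centre (a point): Centre, half-way up (55 mm above its foot), of the red plastic tumbler: an open cup 110 mm tall, foot 57 mm, 60 mm at half height, rim 65 mm across, wall 3 mm, 0.12 kg (varies by a third). It starts upright on the counter to one side of the caddy; z axis up.
- tray_top (a point): Centre of the top of the drip tray, a fixed black and steel tray with a flat slotted steel grate, 240 mm long (its x axis) and 90 mm wide (its y axis), the grate 28 mm above the counter and flat to its edges. It lies on the other side of the caddy from where the tumbler starts.
- lid_hinge (a point): Middle of the caddy's hinge axis, on its edge nearer the robot, 101 mm above the counter; fixed, does not turn with the lid. Its y axis is the hinge axis; its x axis points level across the caddy, away from the robot, to the lid's free edge 160 mm from the hinge; z up.
- lid_grip (a point): Pinching point of the black plastic grip at the middle of the lid's free edge: a flat block 40 mm wide (along the hinge), 14 mm thick, sticking out 46 mm in the plane of the lid. The point is 30 mm beyond the edge, in mid-thickness, 190 mm from the hinge axis, level with it when shut; axes turn with the lid. Pinched by its sides from above, the lid turns between the fingers as it is lifted.
- caddy_lid (a joint): Lid angle in rad: 0 shut (level), growing as the free edge goes up and over towards the robot, 1.047 = 60 degrees, stop at 1.48. The lid weighs 0.35 kg (varies by a third), swings freely and falls shut from any angle when let go.
- caddy: The garnish caddy: a fixed steel box 150 mm (its x) by 290 mm (its y) by 96 mm high with three white inserts of lemon, olives and cherries under a clear lid in a metal frame. Origin at the centre of its underside; its x axis points to the face under the lid's free edge (75 mm out), the hinge is 80 mm the other way.
- can_green: green drinks can with a silver top, 66 mm across, 121 mm tall, standing on the counter; origin at the centre of its foot; a bystander
- can_silver: plain silver drinks can, 66 mm across, 121 mm tall, standing on the robot's side of the caddy; origin at the centre of its foot; a bystander
- bottle_amber: amber glass bottle with black cap, 72 mm across, 230 mm tall; origin at the centre of its foot; a bystander
- bottle_white: white bottle with red cap, 68 mm across, 240 mm tall; origin at the centre of its foot; a bystander
- jigger: small steel double-cone drinks measure, 46 mm across, 82 mm tall, on the robot's side of the caddy; origin at the centre of its foot; a bystander
- nut_bowl: white bowl of nuts, 120 mm across, 45 mm tall; origin at the centre of its foot; a bystander
- shaker: steel cocktail shaker, 86 mm across, 200 mm tall; origin at the centre of its foot; a bystander

How it is judged:
By the outcome, as a careful person would: the job done as asked, in the order asked, and still so for the second after the job is handed in, while the arm keeps its last pose, push and grip.
It also fails if it takes over 59 s, if anything falls off the work surface, if the arm or the gripper's body presses on something with over 40 N, if the wrist force passes 120 N, or if a joint passes its speed limit or range.

## Robot

A 6-joint arm with a two-finger parallel gripper is mounted at the origin on the work surface. World frame = base frame: x ahead of the robot, y to its left, z up, the work surface at z = 0. Lengths are in m, angles in rad, forces in N, time in s.
With the tool pointing down it reaches from about 0.25 to 0.775 m from the base axis. Payload 4 kg.
Tool frame: the origin (TCP) lies at the very end of the fingers, on their centre line; the grasp point (between the pads) lies 19 mm behind it (robot.pinch_z is the distance from the TCP to the grasp point, in m); z points along the fingers, y is the line along which they close (so a half turn about z gives the same grasp; the last joint's range is limited). The gripper opens to 94 mm and grips with 3 to 60 N. Pads are 16 mm wide; open, the fingers measure 119 mm over their backs; the gripper's body (75 mm by 177 mm) begins 78 mm behind the grasp point.
Start: joints at [-1.211, 0.087, 1.371, -0, 1.684, -0.103], TCP at [0.246, -0.492, 0.206] pointing down, gripper open.
Joint ranges: [-3.1, 3.1], [-0.76, 2.03], [0.27, 2.55], [-1.08, 4.22], [0.17, 2.65], [-2.57, 2.57]. Speed limits (rad/s): [2.79, 2.79, 3.14, 3.14, 3.14, 3.14].

## Interface

Orientations are given as [roll, pitch, yaw] about the fixed x, y, z axes, in that order (R = Rz(yaw) Ry(pitch) Rx(roll)).
In Python, from bench import robot gives the robot as it stands.
- The arm moves only by the tool arm_command, never from a script. Its argument "targets" is one flat list of numbers, 7 for each row, row after row: the turn, a rotation vector about the tool's x, y, z in degrees, then the shift along the tool's x, y, z in mm, then the closure, from -1 (fully open) to 1 (shut). In form: [ax, ay, az, x, y, z, hand, ax, ay, az, x, y, z, hand, ...]. A call has 1 to 20 rows; each row is the pose to reach, as a shift and turn from the pose commanded when the call began, along the tool's axes at that moment; what a row does not reach only later rows make up. A row lasts 1/10 s, in which the tool goes at most 50 mm and 8.59 degrees, less where a joint would pass 70% of its speed; a pose out of reach is approached as far as the arm can. A call with a gripper value outside its range is refused whole. The fingers move at their own pace and stop on an object; the grip force is fixed at half the most. Time passes only in rows, so rows that repeat a pose let the fingers close. It gives the time, the measured TCP pose, the force, the opening and the grip force at its end, in the units of the state.
- robot.get_obs(): the state, without advancing time (a new reading comes with each control period).
- robot.snapshot(name): name is "side" or "top"; returns a dict with "color" (480x640x3 uint8, red, green, blue), "range_z" (480x640 float32, m along the optical axis (not along the pixel's ray), 0 where there is no reading), "fx", "fy", "cx", "cy" (pixels), "T" (4x4, takes a point from camera to world coordinates). Camera axes: x right, y down, z forward; pixel columns grow to the right and rows downward; lengths in m; the calibration is good to about 2 mm. A picture is of the moment at which its call begins.
- robot.close_job(): hands the job in; it is judged then, once.
The state is a dict: "time": time; "joint_positions": joint angles; "qvel": joint speeds; "joint_torque": joint torques, N m; "tool_pos": TCP position; "ee_rot": TCP orientation; "wrist_force": force on the tool from outside, world axes, zero at the start; "wrist_torque": the same for the moment, N m; "width": finger opening in m; "finger_force": force on a finger pad.
Only numpy, scipy, OpenCV 4.12 (cv2) and the standard library are available. Lean on these libraries where they do the work, as an engineer would, in place of code of your own. Each camera call takes 0.05 s, during which the arm holds its last target. There are 200 camera calls.

## Working session

There is one attempt and no reset: what is moved stays moved. The work goes in short steps, Python scripts to look and compute and a tool call to move; the robot and the scene stay as the last step left them, time stands still between calls to the robot, and variables do not carry over. Pictures are saved under pics/ and viewed, at most 10 in all, crops included, and the job is handed in when it is done.

Besides the shell and the picture viewer there is one more tool, called after "Call:" as name(argument=value, ...), one argument or row to a line, values as JSON. arm_command: Moves the arm, as the interface text tells. Its arguments: {"type":"object","properties":{"targets":{"type":"array"}},"required":["targets"]}

```bash
mkdir -p pics; ls
python3 - <<'E'
from bench import robot
import cv2,numpy as np
for n in("side","top"):
    s=robot.snapshot(n); cv2.imwrite(f"pics/{n}0.png",s["color"][...,::-1]); np.savez(f"{n}0.npz",**s)
    print(n,s["fx"],s["cx"],s["cy"],np.round(s["T"],3).tolist())
o=robot.get_obs(); print({k:np.round(v,3).tolist() for k,v in o.items()})
E
```

```text
pics
side 489.3936890495476 319.39224807735764 237.83812373651983 [[0.996, -0.062, 0.065, 0.46], [-0.09, -0.728, 0.679, -0.943], [0.005, -0.682, -0.731, 1.141], [0.0, 0.0, 0.0, 1.0]]
top 504.4898990425818 322.8684889335499 236.68939284544336 [[0.022, -0.992, 0.125, 0.342], [-1.0, -0.024, -0.012, 0.011], [0.015, -0.125, -0.992, 1.605], [0.0, 0.0, 0.0, 1.0]]
{'time': 0.1, 'joint_positions': [-1.211, 0.088, 1.372, 0.0, 1.684, -0.103], 'qvel': [0.001, -0.003, -0.002, -0.001, 0.0, -0.001], 'joint_torque': [0.002, -34.125, -30.33, 0.072, 0.03, -0.0], 'tool_pos': [0.245, -0.492, 0.204], 'ee_rot': [-3.14, -0.0, 0.463], 'wrist_force': [-0.748, 0.125, 1.029], 'wrist_torque': [0.004, 0.025, -0.002], 'finger_force': 0.0, 'width': 0.094}
```

View pics/side0.png

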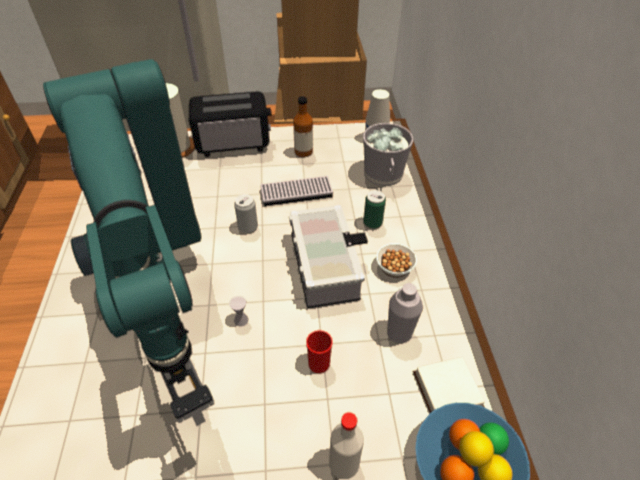

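View pics/top0.png

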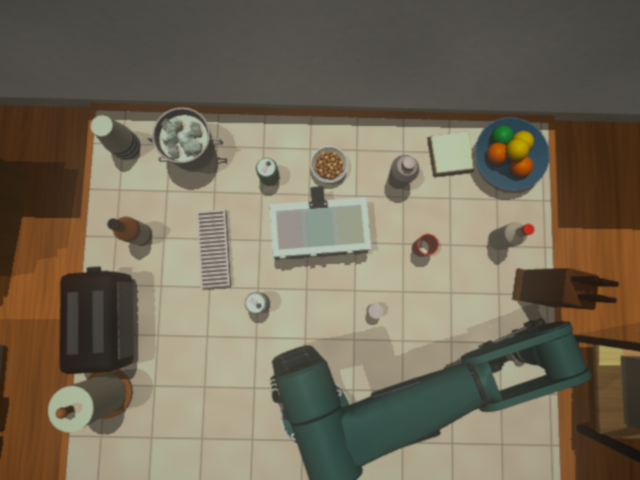

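The side view shows the tumbler at about (319,350), the caddy at (325,250) with its grip at (356,239), and the tray at (297,190). In the top view the tumbler is at (426,245), the tray at (213,249), the grip at (318,197), the bowl at (328,165) and the green can at (267,170).

```bash
cat > h.py <<'E'
import numpy as np,cv2
def cloud(s):
    d=s["range_z"]; v,u=np.mgrid[:480,:640]
    p=np.stack([(u-s["cx"])/s["fx"]*d,(v-s["cy"])/s["fy"]*d,d],-1)
    w=p@s["T"][:3,:3].T+s["T"][:3,3]; w[d==0]=np.nan; return w
def plane(s,u,v,z):
    T=s["T"]; r=T[:3,:3]@np.array([(u-s["cx"])/s["fx"],(v-s["cy"])/s["fy"],1]); o=T[:3,3]
    return o+r*(z-o[2])/r[2]
def roi(m,u0,v0,u1,v1):
    k=np.zeros_like(m);k[v0:v1,u0:u1]=m[v0:v1,u0:u1];return k
def big(m):
    c,_=cv2.findContours(m.astype(np.uint8),cv2.RETR_EXTERNAL,cv2.CHAIN_APPROX_NONE); return max(c,key=cv2.contourArea)
E
python3 - <<'E'
from h import *
t=dict(np.load("top0.npz"));s=dict(np.load("side0.npz"))
def rect(P,lab):
    r=cv2.minAreaRect(P[:,:2].astype(np.float32)*1000); print(lab,np.round(r[0],1),np.round(r[1],1),round(r[2],1),len(P))
W=cloud(t);S=cloud(s)
for n,c,Wc,R in(("top",t,W,(405,225,450,265)),("side",s,S,(295,320,345,385))):
    I=c["color"].astype(int); m=(I[...,0]>1.8*I[...,1])&(I[...,0]>60)
    m=roi(m,*R); P=Wc[m]; P=P[np.isfinite(P[:,2])]
    print(n,"tumbler z",np.nanpercentile(P[:,2],[2,50,98]).round(3))
    Q=P[P[:,2]>.095]; rect(Q,n+" rim")
    print(cv2.minEnclosingCircle(Q[:,:2].astype(np.float32)))
for n,Wc,Rt,Rc in(("top",W,(190,200,240,300),(260,180,385,265)),("side",S,(250,170,345,210),(280,200,375,305))):
    z=Wc[...,2]
    m=roi((z>.018)&(z<.045),*Rt); k=big(m)[:,0]; rect(Wc[k[:,1],k[:,0]],n+" tray"); print(np.median(z[m]))
    m=roi((z>.085)&(z<.125),*Rc); k=big(cv2.morphologyEx(m.astype(np.uint8),cv2.MORPH_OPEN,np.ones((17,17))))[:,0]; P=Wc[k[:,1],k[:,0]];rect(P[np.isfinite(P[:,0])],n+" lid"); print(np.median(z[m]))
    I=(dict(top=t,side=s)[n])["color"].max(-1); g=roi((I<60)&(z>.07)&(z<.13),*( (300,180,335,212) if n=="top" else (340,225,375,252)));rect(Wc[g],n+" grip"); print(np.median(z[g]))
# others, by height above the counter
z=W[...,2]
m=(z>.03)&(z<.3); nl,lab,st,ce=cv2.connectedComponentsWithStats(m.astype(np.uint8))
for i in range(1,nl):
    if 150<st[i,4]<6000:
        P=W[lab==i]; zt=np.percentile(P[:,2],98); Q=P[P[:,2]>zt-.02]; print("obj",ce[i].round(),"x",np.percentile(P[:,0],[2,98]).round(3),"y",np.percentile(P[:,1],[2,98]).round(3),"z",zt.round(3),"top centre",np.median(Q,0)[:2].round(3))
E
```

```text
top tumbler z [0.014 0.107 0.114]
top rim [ 507.6 -320. ] [42.9 61. ] 1.0 26
((0.5159654021263123, -0.31955406069755554), 0.031193669885396957)
side tumbler z [0.009 0.071 0.111]
side rim [ 520.3 -323.3] [64.6 58.2] 84.7 204
((0.520948052406311, -0.3239310383796692), 0.03300904110074043)
top tray [498.7 337.5] [241.4  93. ] 5.9 207
0.02634408361937135
top lid [562.6   3.9] [162.6 296.9] 6.0 372
0.10375330102233482
top grip [0. 0.] [0. 0.] 0.0 0
nan
side tray [501.3 334.4] [240.9 100.9] 6.3 177
0.026450903101125522
side lid [566.1 -17.2] [164.2 265.6] 5.6 266
0.10419234253383025
side grip [654.4   4.1] [62.3 43.9] 1.8 188
0.10837176735428855
obj [183. 138.] x [0.74  0.897] y [0.338 0.5  ] z 0.165 top centre [0.815 0.426]
obj [114. 136.] x [0.784 0.858] y [0.595 0.666] z 0.197 top centre [0.827 0.637]
obj [513. 152.] x [0.712 0.927] y [-0.707 -0.493] z 0.135 top centre [ 0.814 -0.592]
obj [452. 152.] x [0.766 0.889] y [-0.478 -0.357] z 0.039 top centre [ 0.826 -0.419]
obj [328. 163.] x [0.721 0.828] y [-0.074  0.034] z 0.049 top centre [ 0.778 -0.02 ]
obj [403. 171.] x [0.702 0.773] y 
[... 184 characters left out ...]
0.111 top centre [0.564 0.007]
obj [129. 230.] x [0.503 0.569] y [0.535 0.591] z 0.232 top centre [0.538 0.57 ]
obj [510. 235.] x [0.518 0.579] y [-0.587 -0.536] z 0.242 top centre [ 0.55  -0.568]
obj [426. 244.] x [0.487 0.547] y [-0.349 -0.289] z 0.113 top centre [ 0.52  -0.325]
obj [565. 288.] x [0.341 0.447] y [-0.776 -0.638] z 0.284 top centre [ 0.405 -0.744]
obj [256. 303.] x [0.302 0.361] y [0.155 0.215] z 0.127 top centre [0.331 0.186]
obj [375. 311.] x [0.296 0.335] y [-0.19  -0.149] z 0.09 top centre [ 0.315 -0.169]
obj [291. 353.] x [0.179 0.218] y [0.019 0.122] z 0.296 top centre [0.203 0.064]
obj [ 84. 402.] x [0.    0.107] y [0.583 0.69 ] z 0.292 top centre [0.052 0.636]
  return _methods._mean(a, axis=axis, dtype=dtype,
  ret = ret.dtype.type(ret / rcount)
```

Call:
arm_command(
  targets=[0, 0, 2, 32, -3, 0, -1, 0, 0, 4, 64, -6, 0, -1, 0, 0, 6, 96, -9, 0, -1, 0, 0, 8, 128, -12, 0, -1, 0, 0, 10, 160, -15.5, 0, -1, 0, 0, 12, 192, -19, 0, -1, 0, 0, 14, 224, -22, 0, -1, 0, 0, 16, 256, -25, 0, -1, 0, 0, 18, 288, -28, 0, -1, 0, 0, 20.5, 320, -31, 0, -1, 0, 0, 20.5, 320, -31, 0, -1, 0, 0, 20.5, 320, -31, 0, -1],
)

```text
time: 1.3
tool_pos: [0.518, -0.3211, 0.2046]
ee_rot: [-3.141, 0.002, 0.107]
wrist_force: [-0.2, -0.3, 0.2]
width: 0.0939
finger_force: 0.0
```

```bash
cat >> h.py <<'E'
from scipy.spatial.transform import Rotation as R
def rel(o,tgt): # shift in tool axes, mm
    return (R.from_euler("xyz",o["ee_rot"]).as_matrix().T@(np.array(tgt)-o["tool_pos"])*1000).round(1)
E
python3 - <<'E'
from bench import robot
from h import *
o=robot.get_obs(); print({k:np.round(o[k],3).tolist() for k in("time","tool_pos","ee_rot","joint_positions","wrist_force")})
print(rel(o,[.519,-.321,.046]))
s=robot.snapshot("top"); np.savez("top1.npz",**s)
I=s["color"]; g=roi(I.max(-1)<70,300,180,335,212); k=big(g); print("grip px",cv2.boundingRect(k),cv2.minAreaRect(k))
for c in cv2.boxPoints(cv2.minAreaRect(k)): print(plane(s,*c,.106).round(4))
b=robot.snapshot("side"); np.savez("side1.npz",**b); J=b["color"]
k=big(roi(J.max(-1)<70,340,225,375,252)); print(cv2.minAreaRect(k))
for c in cv2.boxPoints(cv2.minAreaRect(k)): print(plane(b,*c,.106).round(4))
v=np.hstack([cv2.resize(I[180:270,300:460],(480,270)),cv2.resize(J[210:390,240:400],(304,342))[:270]]); cv2.imwrite("pics/a1.png",v[...,::-1])
E
```

```text
{'time': 1.3, 'tool_pos': [0.518, -0.321, 0.205], 'ee_rot': [-3.141, 0.002, 0.107], 'joint_positions': [-0.647, 0.222, 1.219, -0.001, 1.702, 0.817], 'wrist_force': [-0.176, -0.293, 0.205]}
[1.200e+00 1.000e-01 1.586e+02]
grip px (313, 188, 10, 15) ((317.5, 195.0), (14.0, 9.0), 90.0)
[0.6795 0.0257 0.106 ]
[ 0.6802 -0.0015  0.106 ]
[ 0.6371 -0.0025  0.106 ]
[0.6364 0.0247 0.106 ]
((352.6692199707031, 239.1461639404297), (27.163606643676758, 13.023645401000977), 7.125016689300537)
[ 0.604 -0.01   0.106]
[0.6147 0.0405 0.106 ]
[0.6914 0.0204 0.106 ]
[ 0.6789 -0.0294  0.106 ]
```

View pics/a1.png

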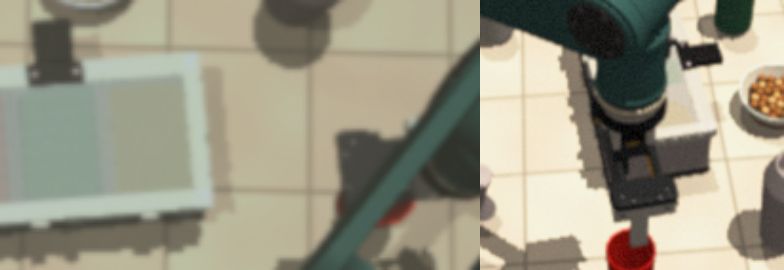

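The picture shows the fingers straddling the tumbler, with the grip clear at the caddy's far edge. I'll go down and close on the tumbler.

Call:
arm_command(
  targets=[0, 0, 0, 1, 0, 20, -1, 0, 0, 0, 1, 0, 40, -1, 0, 0, 0, 1, 0, 60, -1, 0, 0, 0, 1, 0, 80, -1, 0, 0, 0, 1, 0, 100, -1, 0, 0, 0, 1, 0, 120, -1, 0, 0, 0, 1, 0, 140, -1, 0, 0, 0, 1, 0, 158, -1, 0, 0, 0, 1, 0, 158, -1, 0, 0, 0, 1, 0, 158, 1, 0, 0, 0, 1, 0, 158, 1, 0, 0, 0, 1, 0, 158, 1, 0, 0, 0, 1, 0, 158, 1, 0, 0, 0, 1, 0, 158, 1, 0, 0, 0, 1, 0, 158, 1, 0, 0, 0, 1, 0, 158, 1, 0, 0, 0, 1, 0, 158, 1],
)

```text
time: 3.1
tool_pos: [0.5196, -0.3219, 0.0487]
ee_rot: [3.14, -0.001, 0.105]
wrist_force: [-0.4, 0.4, 5.5]
width: 0.0643
finger_force: 30.0
```

Call:
arm_command(
  targets=[0, 0, 0, 0, 0, -10, 1, 0, 0, 0, 0, 0, -30, 1, 0, 0, 0, 0, 0, -50, 1, 0, 0, 0, 0, 0, -75, 1, 0, 0, 0, 0, 0, -100, 1, 0, 0, 0, 0, 0, -125, 1, 0, 0, 0, 0, 0, -150, 1, 0, 0, 0, 0, 0, -165, 1, 0, 0, 0, 0, 0, -170, 1, 0, 0, 0, 0, 0, -170, 1, 0, 0, 0, 0, 0, -170, 1],
)

```text
time: 4.2
tool_pos: [0.5185, -0.3211, 0.2157]
ee_rot: [-3.14, 0.002, 0.105]
wrist_force: [-0.5, 0.2, -1.2]
width: 0.0642
finger_force: 30.0
```

Call:
arm_command(
  targets=[0, 0, 0, 1, -10, 0, 1, 0, 0, 0, 3, -35, 0, 1, 0, 0, 0, 5, -70, 0, 1, 0, 0, 0, 8, -105, 0, 1, 0, 0, 0, 10, -140, 0, 1, 0, 0, 0, 13, -175, 0, 1, 0, 0, 0, 16, -210, 0, 1, 0, 0, 0, 18, -245, 0, 1, 0, 0, 0, 21, -280, 0, 1, 0, 0, 0, 24, -315, 0, 1, 0, 0, 0, 26, -350, 0, 1, 0, 0, 0, 29, -385, 0, 1, 0, 0, 0, 32, -420, 0, 1, 0, 0, 0, 34, -455, 0, 1, 0, 0, 0, 37, -490, 0, 1, 0, 0, 0, 39, -525, 0, 1, 0, 0, 0, 42, -560, 0, 1, 0, 0, 0, 45, -595, 0, 1, 0, 0, 0, 47, -630, 0, 1, 0, 0, 0, 49, -656, 0, 1],
)

```text
time: 6.2
tool_pos: [0.4974, 0.3383, 0.216]
ee_rot: [3.141, 0.003, 0.107]
wrist_force: [-0.5, 0.3, -1.4]
width: 0.0642
finger_force: 30.0
```

Call:
arm_command(
  targets=[0, 0, 0, 0, 0, 0, 1, 0, 0, 0, 0, 0, 0, 1, 0, 0, 0, 0, 0, 0, 1],
)

```text
time: 6.5
tool_pos: [0.4987, 0.3352, 0.217]
ee_rot: [3.141, 0.001, 0.104]
wrist_force: [-0.5, -0.4, -1.1]
width: 0.0643
finger_force: 30.0
```

Run:
```python
from bench import robot
from h import *
o=robot.get_obs(); print({k:np.round(o[k],4).tolist() for k in("time","tool_pos","ee_rot","wrist_force","width")})
print(rel(o,[.5,.336,.0767]))
s=robot.snapshot("side"); I=s["color"]; S=cloud(s); a=I.astype(int)
m=(a[...,0]>1.8*a[...,1])&(a[...,0]>60)&(S[...,1]>.2)&(S[...,1]<.45)&(S[...,2]>.1); m[:120]=0; P=S[m]; print(len(P),np.percentile(P,[1,50,99],0).round(3))
cv2.imwrite("pics/a2.png",cv2.resize(I[60:260,200:440],(720,600))[...,::-1])
```

```text
{'time': 6.5, 'tool_pos': [0.4987, 0.3352, 0.217], 'ee_rot': [3.1406, 0.0009, 0.1043], 'wrist_force': [-0.5481, -0.3509, -1.1052], 'width': 0.0643}
[  1.5  -0.8 140.3]
365 [[0.471 0.3   0.173]
 [0.493 0.311 0.216]
 [0.528 0.338 0.277]]
```

View pics/a2.png

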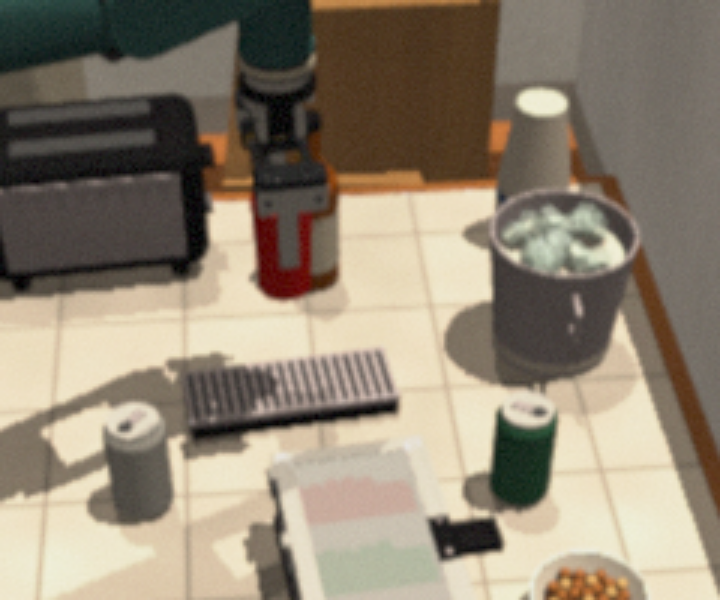

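The tumbler hangs upright over the tray. I'll lower it, slowly over the last part.

Call:
arm_command(
  targets=[0, 0, 0, 1, 0, 10, 1, 0, 0, 0, 1, 0, 30, 1, 0, 0, 0, 1, 0, 50, 1, 0, 0, 0, 1, 0, 70, 1, 0, 0, 0, 1, 0, 90, 1, 0, 0, 0, 1, 0, 105, 1, 0, 0, 0, 1, 0, 115, 1, 0, 0, 0, 1, 0, 122, 1, 0, 0, 0, 1, 0, 128, 1, 0, 0, 0, 1, 0, 130, 1, 0, 0, 0, 1, 0, 132, 1, 0, 0, 0, 1, 0, 134, 1, 0, 0, 0, 1, 0, 136, 1, 0, 0, 0, 1, 0, 136, 1, 0, 0, 0, 1, 0, 136, 1, 0, 0, 0, 1, 0, 136, 1],
)

```text
time: 8.15
tool_pos: [0.5001, 0.3362, 0.0816]
ee_rot: [-3.142, -0.0, 0.105]
wrist_force: [0.9, 0.4, -0.8]
width: 0.0644
finger_force: 30.0
```

Call:
arm_command(
  targets=[0, 0, 0, 0, 0, 1, 1, 0, 0, 0, 0, 0, 2, 1, 0, 0, 0, 0, 0, 2, 1, 0, 0, 0, 0, 0, 2, 1],
)

```text
time: 8.55
tool_pos: [0.5, 0.3361, 0.0793]
ee_rot: [3.141, 0.0, 0.105]
wrist_force: [0.1, 0.2, -1.5]
width: 0.0645
finger_force: 30.0
```

Call:
arm_command(
  targets=[0, 0, 0, 0, 0, 1, 1, 0, 0, 0, 0, 0, 1, 1, 0, 0, 0, 0, 0, 2, 1, 0, 0, 0, 0, 0, 2, 1, 0, 0, 0, 0, 0, 2, 1],
)

```text
time: 9.05
tool_pos: [0.5, 0.3361, 0.0774]
ee_rot: [3.141, 0.0, 0.105]
wrist_force: [-0.3, 1.5, -1.7]
width: 0.0638
finger_force: 30.0
```

Call:
arm_command(
  targets=[0, 0, 0, 0, 0, 0.5, 1, 0, 0, 0, 0, 0, 1, 1, 0, 0, 0, 0, 0, 1, 1, 0, 0, 0, 0, 0, 1, 1],
)

```text
time: 9.45
tool_pos: [0.5002, 0.3362, 0.0768]
ee_rot: [-3.142, -0.0, 0.105]
wrist_force: [-0.4, -0.7, 0.9]
width: 0.0642
finger_force: 30.0
```

Call:
arm_command(
  targets=[0, 0, 0, 0, 0, 0.5, 1, 0, 0, 0, 0, 0, 1, 1, 0, 0, 0, 0, 0, 1, 1],
)

```text
time: 9.75
tool_pos: [0.5005, 0.3363, 0.0767]
ee_rot: [-3.141, -0.002, 0.105]
wrist_force: [-0.4, -0.9, 5.9]
width: 0.0642
finger_force: 30.0
```

The tumbler is on the grate. I'll open the fingers and rise.

Call:
arm_command(
  targets=[0, 0, 0, 0, 0, 0, -1, 0, 0, 0, 0, 0, 0, -1, 0, 0, 0, 0, 0, 0, -1, 0, 0, 0, 0, 0, 0, -1, 0, 0, 0, 0, 0, 0, -1, 0, 0, 0, 0, 0, -10, -1, 0, 0, 0, 0, 0, -30, -1, 0, 0, 0, 0, 0, -60, -1, 0, 0, 0, 0, 0, -90, -1, 0, 0, 0, 0, 0, -120, -1, 0, 0, 0, 0, 0, -150, -1, 0, 0, 0, 0, 0, -170, -1, 0, 0, 0, 0, 0, -170, -1],
)

```text
time: 11.05
tool_pos: [0.5015, 0.337, 0.2508]
ee_rot: [-3.138, -0.008, 0.105]
wrist_force: [0.0, -0.2, 0.6]
width: 0.0939
finger_force: 0.0
```

Run:
```python
from bench import robot
from h import *
o=robot.get_obs(); print({k:np.round(o[k],4).tolist() for k in("time","tool_pos","ee_rot","wrist_force","width")})
b=robot.snapshot("side");J=b["color"];S=cloud(b); t=robot.snapshot("top");I=t["color"];W=cloud(t)
a=J.astype(int); m=(a[...,0]>1.8*a[...,1])&(a[...,0]>60)&(S[...,1]>.2)&(S[...,1]<.45)&(S[...,2]>.02); m[:120]=0; P=S[m]; print("tumbler",np.percentile(P,[1,50,99],0).round(3))
for n,c,C in(("side",b,S),("top",t,W)):
    z=C[...,2]; d=c["color"].max(-1)<80
    g=d&(z>.085)&(z<.125)&(C[...,0]>.645)&(C[...,0]<.71)&(abs(C[...,1])<.06)
    P=C[g]; print(n,len(P)); 
    if len(P)>5: print(np.percentile(P,[3,50,97],0).round(4)); print(cv2.minAreaRect(P[:,:2].astype(np.float32)*1000))
print("to grip",rel(o,[.672,.014,.2]))
v=np.hstack([cv2.resize(I[160:280,180:340],(480,360)),cv2.resize(J[130:290,230:370],(315,360))]); cv2.imwrite("pics/a3.png",v[...,::-1])
```

```text
{'time': 11.05, 'tool_pos': [0.5015, 0.337, 0.2508], 'ee_rot': [-3.1382, -0.0085, 0.105], 'wrist_force': [0.0469, -0.17, 0.5554], 'width': 0.0939}
tumbler [[0.473 0.302 0.03 ]
 [0.501 0.313 0.105]
 [0.529 0.368 0.14 ]]
side 137
[[ 0.646  -0.0096  0.1017]
 [ 0.6646  0.0047  0.1075]
 [ 0.6844  0.0243  0.1115]]
((665.1744995117188, 7.072319030761719), (40.090240478515625, 37.649314880371094), 1.7409145832061768)
top 134
[[ 0.6454 -0.0021  0.0996]
 [ 0.6636  0.0128  0.1081]
 [ 0.6828  0.0284  0.1137]]
((664.2652587890625, 11.805643081665039), (38.728179931640625, 33.166282653808594), 1.502380132675171)
to grip [135.2 339.3  50.7]
```

View pics/a3.png

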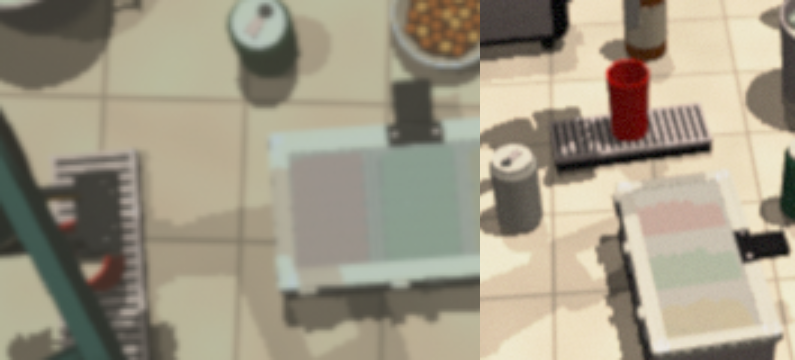

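The tumbler stands upright in the middle of the tray, at about (628,100) in the side crop. The grip is at (412,110) in the top crop. I'll move above the grip.

Call:
arm_command(
  targets=[0, 0, 0, 4, 10, 0, -1, 0, 0, 0, 14, 35, 0, -1, 0, 0, 0, 26, 65, 0, -1, 0, 0, 0, 38, 95, 0, -1, 0, 0, 0, 50, 125, 0, -1, 0, 0, 0, 62, 155, 0, -1, 0, 0, 0, 74, 185, 0, -1, 0, 0, 0, 86, 215, 0, -1, 0, 0, 0, 98, 245, 0, -1, 0, 0, 0, 110, 275, 0, -1, 0, 0, 0, 122, 305, 10, -1, 0, 0, 0, 131, 330, 30, -1, 0, 0, 0, 135, 340, 50, -1, 0, 0, 0, 135, 340, 70, -1, 0, 0, 0, 135, 340, 90, -1, 0, 0, 0, 135, 340, 105, -1, 0, 0, 0, 135, 340, 105, -1, 0, 0, 0, 135, 340, 105, -1],
)

```text
time: 12.95
tool_pos: [0.6696, 0.012, 0.1399]
ee_rot: [-3.142, 0.001, 0.105]
wrist_force: [0.1, 0.2, 0.8]
width: 0.0941
finger_force: 0.0
```

Run:
```python
from bench import robot
from h import *
o=robot.get_obs(); print({k:np.round(o[k],4).tolist() for k in("time","tool_pos","ee_rot","wrist_force","width")})
print(rel(o,[.671,.013,.082]))
b=robot.snapshot("side");t=robot.snapshot("top")
v=np.hstack([cv2.resize(t["color"][150:240,260:380],(400,300)),cv2.resize(b["color"][190:290,300:420],(360,300))]); cv2.imwrite("pics/a4.png",v[...,::-1])
```

```text
{'time': 12.95, 'tool_pos': [0.6696, 0.012, 0.1399], 'ee_rot': [-3.1416, 0.0013, 0.105], 'wrist_force': [0.1211, 0.248, 0.801], 'width': 0.0941}
[ 1.6 -0.8 57.9]
```

View pics/a4.png

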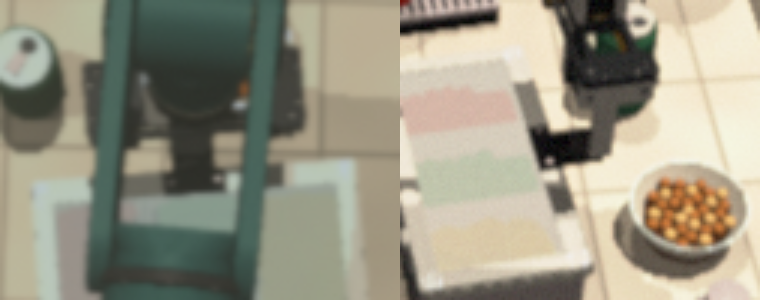

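The fingers straddle the grip: it is at (192,150) in the top crop, midway between them, and near (575,148) in the side crop. I'll go down and close.

Call:
arm_command(
  targets=[0, 0, 0, 1, 0, 15, -1, 0, 0, 0, 1, 0, 30, -1, 0, 0, 0, 1, 0, 45, -1, 0, 0, 0, 1, 0, 55, -1, 0, 0, 0, 1, 0, 58, -1, 0, 0, 0, 1, 0, 58, -1, 0, 0, 0, 1, 0, 58, -1],
)

```text
time: 13.75
tool_pos: [0.6713, 0.0123, 0.083]
ee_rot: [3.141, -0.001, 0.105]
wrist_force: [0.8, -0.7, 0.3]
width: 0.094
finger_force: 0.0
```

Call:
arm_command(
  targets=[0, 0, 0, 0, 0, 0, 1, 0, 0, 0, 0, 0, 0, 1, 0, 0, 0, 0, 0, 0, 1, 0, 0, 0, 0, 0, 0, 1, 0, 0, 0, 0, 0, 0, 1, 0, 0, 0, 0, 0, 0, 1, 0, 0, 0, 0, 0, 0, 1, 0, 0, 0, 0, 0, 0, 1, 0, 0, 0, 0, 0, 0, 1, 0, 0, 0, 0, 0, 0, 1],
)

```text
time: 14.75
tool_pos: [0.6707, 0.0137, 0.0824]
ee_rot: [-3.139, 0.0, 0.106]
wrist_force: [-1.6, 6.2, 0.9]
width: 0.0395
finger_force: 30.0
```

Pinched at 40 mm. I'll lift the lid along its arc (r = 190 mm), to 30° first.

Call:
arm_command(
  targets=[0, 0, 0, 0, 0, -3.3, 1, 0, 0, 0, 0, 0, -6.6, 1, 0, 0, 0, -0.5, 0, -13, 1, 0, 0, 0, -1, 0, -20, 1, 0, 0, 0, -2, 0, -26.5, 1, 0, 0, 0, -3, 0, -33, 1, 0, 0, 0, -4, 0, -39.5, 1, 0, 0, 0, -5.5, 0, -46, 1, 0, 0, 0, -7.5, 0, -52.5, 1, 0, 0, 0, -9.5, 0, -59, 1, 0, 0, 0, -11.5, 0, -65, 1, 0, 0, 0, -14, 0, -71, 1, 0, 0, 0, -16.5, 0, -77.5, 1, 0, 0, 0, -19, 0, -83, 1, 0, 0, 0, -22, 0, -89, 1, 0, 0, 0, -25.5, 0, -95, 1, 0, 0, 0, -25.5, 0, -95, 1, 0, 0, 0, -25.5, 0, -95, 1],
)

```text
time: 16.55
tool_pos: [0.6444, 0.011, 0.1761]
ee_rot: [-3.139, 0.003, 0.106]
wrist_force: [-0.7, 5.0, -2.4]
width: 0.0401
finger_force: 30.0
```

Run:
```python
from bench import robot
from h import *
o=robot.get_obs(); print({k:np.round(o[k],4).tolist() for k in("time","tool_pos","ee_rot","wrist_force","width","joint_positions")})
b=robot.snapshot("side");t=robot.snapshot("top")
v=np.hstack([cv2.resize(t["color"][150:270,250:390],(420,360)),cv2.resize(b["color"][170:310,270:420],(380,360))]); cv2.imwrite("pics/a5.png",v[...,::-1])
S=cloud(b); c,s=np.cos(.105),np.sin(.105); h=np.array([.671,.013])-.19*np.array([c,s]); d=S[...,:2]-h; X=d@[c,s]; Y=d@[-s,c]; Z=S[...,2]
m=(abs(Y)<.13)&(X>.02)&(X<.16)&(Z>.12)&(Z<.25)&(Z<.101+.9*X)
print(m.sum(),np.percentile(np.degrees(np.arctan2(Z[m]-.101,X[m])),[10,30,50,70,90]).round(1), np.degrees(np.arctan(np.polyfit(X[m],Z[m],1)[0])))
```

```text
{'time': 16.55, 'tool_pos': [0.6444, 0.011, 0.1761], 'ee_rot': [-3.139, 0.0032, 0.1062], 'wrist_force': [-0.748, 5.0252, -2.4459], 'width': 0.0401, 'joint_positions': [-0.0719, 0.3081, 1.1695, 0.002, 1.6676, 1.3929]}
3168 [29.1 30.1 30.8 31.5 33. ] 30.167306310536397
```

View pics/a5.png

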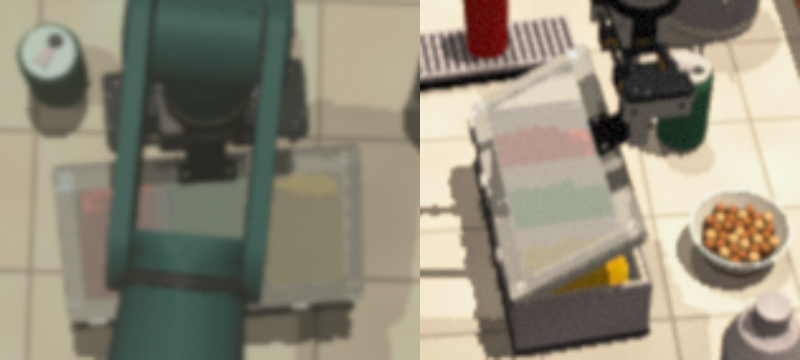

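The lid is at about 30°, hanging from the fingers at (610,130) in the side crop, and the forces are small. On to 60°.

Call:
arm_command(
  targets=[0, 0, 0, -2.5, 0, -4.5, 1, 0, 0, 0, -5, 0, -8.5, 1, 0, 0, 0, -11, 0, -16.5, 1, 0, 0, 0, -17, 0, -24.5, 1, 0, 0, 0, -23.5, 0, -32, 1, 0, 0, 0, -30, 0, -39.5, 1, 0, 0, 0, -37.5, 0, -46, 1, 0, 0, 0, -45, 0, -52.5, 1, 0, 0, 0, -53, 0, -58.5, 1, 0, 0, 0, -58, 0, -62.5, 1, 0, 0, 0, -63, 0, -65.5, 1, 0, 0, 0, -67, 0, -68, 1, 0, 0, 0, -69.5, 0, -69.5, 1, 0, 0, 0, -69.5, 0, -69.5, 1, 0, 0, 0, -69.5, 0, -69.5, 1, 0, 0, 0, -69.5, 0, -69.5, 1, 0, 0, 0, -69.5, 0, -69.5, 1],
)

```text
time: 18.35
tool_pos: [0.5754, 0.004, 0.245]
ee_rot: [-3.138, 0.004, 0.107]
wrist_force: [-0.9, 6.4, -5.2]
width: 0.0402
finger_force: 30.0
```

Run:
```python
from bench import robot
from h import *
o=robot.get_obs(); print({k:np.round(o[k],4).tolist() for k in("time","tool_pos","ee_rot","wrist_force","width")})
b=robot.snapshot("side");t=robot.snapshot("top")
v=np.hstack([cv2.resize(t["color"][150:330,190:390],(400,360)),cv2.resize(b["color"][130:310,210:410],(400,360))]); cv2.imwrite("pics/a6.png",v[...,::-1])
c,s=np.cos(.105),np.sin(.105); h=np.array([.671,.013])-.19*np.array([c,s])
for S in(cloud(b),cloud(t)):
    d=S[...,:2]-h; X=d@[c,s]; Y=d@[-s,c]; Z=S[...,2]
    m=(abs(Y)<.14)&(X>.005)&(X<.09)&(Z>.11)&(abs(Z-.101-1.73*X)<.05)&((Y<-.09)|(Y>.09))&(Z<.25)
    print(m.sum(),np.percentile(np.degrees(np.arctan2(Z[m]-.101,X[m])),[10,30,50,70,90]).round(1))
    if m.sum()>50:
        q=np.c_[X[m],Z[m]]; e=np.linalg.svd(q-q.mean(0),full_matrices=False)[2][0]; print("line",np.degrees(np.arctan(e[1]/e[0])),q.mean(0))
p=o["tool_pos"]; print("pinch angle",np.degrees(np.arctan2(p[2]+.019-.101,(p[:2]-h)@[c,s])),np.hypot(p[2]+.019-.101,(p[:2]-h)@[c,s]))
```

```text
{'time': 18.35, 'tool_pos': [0.5754, 0.004, 0.245], 'ee_rot': [-3.1383, 0.0038, 0.1068], 'wrist_force': [-0.9384, 6.3534, -5.2449], 'width': 0.0402}
995 [58.5 59.3 59.9 60.4 62.2]
line 58.75801904534316 [0.04790077 0.18310236]
1115 [58.7 59.8 60.5 61.4 64. ]
line 58.49472734002439 [0.04938178 0.18788128]
pinch angle 60.03419157647888 0.18813235591453759
```

View pics/a6.png

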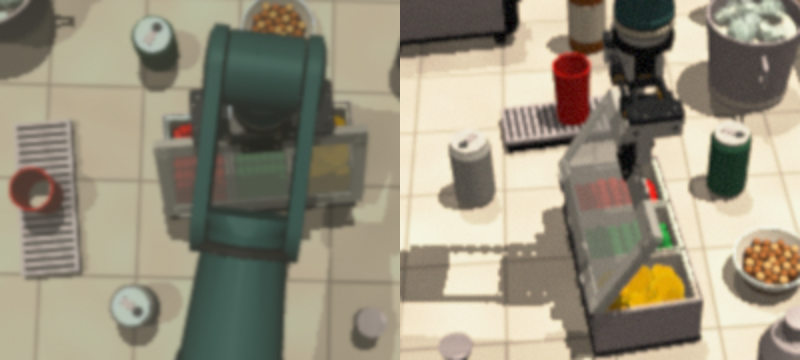

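The lid is held at about 59–60°, with the tumbler standing on the tray at (573,90) in the side crop. The fits run slightly under 60, so I'll nudge it up 1°, wait for it to settle, and hand in.

Call:
arm_command(
  targets=[0, 0, 0, -1.5, 0, -1, 1, 0, 0, 0, -3, 0, -1.5, 1, 0, 0, 0, -3, 0, -1.5, 1, 0, 0, 0, -3, 0, -1.5, 1, 0, 0, 0, -3, 0, -1.5, 1, 0, 0, 0, -3, 0, -1.5, 1, 0, 0, 0, -3, 0, -1.5, 1, 0, 0, 0, -3, 0, -1.5, 1],
)

```text
time: 19.25
tool_pos: [0.5727, 0.0037, 0.2465]
ee_rot: [-3.138, 0.003, 0.107]
wrist_force: [-0.8, 7.3, -5.2]
width: 0.0399
finger_force: 30.0
```

Run:
```python
from bench import robot
o=robot.get_obs(); print(o["tool_pos"],o["wrist_force"],o["width"],o["finger_force"])
if o["finger_force"]>20 and o["width"]>.037: print(robot.close_job())
```

```text
[0.57274987 0.00372377 0.24648521] [-0.8039853   7.2851717  -5.16955714] 0.03991206975668593 29.99888241291046
the job is handed in; nothing more can be done
None
```

The job is handed in at about 19 s: the red tumbler stands upright and released on the drip tray's grate, and the gripper is holding the caddy lid at about 60° by camera and arm-pose estimates (within 1–2°); nothing else on the counter was touched that I could see.

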